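# Hold the magnifier over the flower panel

## Task

Check the big flower on the oblong glass panel that lies on the light pad: draw the hand magnifier up out of its sloping wooden rest, and hold its lens level above the flower in the middle of the panel, about 10 cm up. The powder on the panel is not fired yet, so do not touch or shift the panel, and leave the other things on the bench where they are. Finish while still holding the magnifier there, steady in the gripper.

Things in the scene. Friction and masses are not known exactly. Their poses are not given: they have to be found in the camera images.
- lens (a point): Centre of the hand magnifier's lens, in a round steel rim 84 mm across, 8 mm thick, no bulge beyond it. Own x axis: from handle to lens (the handle lies along -x); z axis: square to the lens. At the start the lens sits edge down in the sloping pocket of the rest: the magnifier slopes at 50 degrees, lens low and on the far side, handle up and towards the robot's side
- grip (a point): Point on the centre line of the handle, 105 mm from the lens centre, good to grip; axes as lens. The handle is a black bar 18 x 18 mm (sides square to y and z), from 62 to 162 mm from the lens centre, after a thin neck. The magnifier weighs about 125 g and balances 45 mm from the lens centre: grip firmly (30 N or more) so that it does not turn in the fingers
- rest_pocket (a point): Point on the fixed wooden rest where the lens centre sits at first, 60 mm above the table. The rest: a board 150 x 240 x 12 mm with a pocket sloping at 50 degrees, open at its upper end only. A back plate lies under the lens up to 54 mm above its centre, a lip covers the lens's lower half; play 5 mm in thickness, 4 mm each side. Draw the magnifier 70 mm or more straight along its handle
- panel_flower (a point): Centre of the top face of the oblong fused-glass panel, at the middle of the big orange flower. The panel is dark blue, 180 x 90 x 6 mm (180 along its x axis), lies loose on the light pad, its top 15 mm above the table; z up
- panel: The same oblong panel; origin at the centre of its underside
- tile: Square glass tile 85 x 85 x 6 mm on the light pad, beside the panel; leave alone. Origin at the centre of its underside
- light_pad: Thin black-framed light pad with a white face, 260 (x) x 360 (y) x 9 mm, fixed; origin at the centre of its underside
- pot_a: Small clear pot of glass grains, 50 mm wide and 36 mm tall, on the board of the rest to one side of the pocket (89 mm from its middle); leave alone. Origin at its underside
- pot_b: The like pot on the other side of the pocket; leave alone
- brush_jar: Glass jar 72 mm wide, 70 mm tall, with a brush leaning in it that reaches about 160 mm up; beyond the light pad; leave alone. Origin at its underside
- glue: White bottle 34 mm wide, 75 mm tall, towards the back; leave alone. Origin at its underside
- nippers: Red-handled wheel nippers lying flat, 170 mm long, 14 mm high, at the robot's side of the bench; leave alone
- spatula: Small flat spatula with a wooden handle lying flat, 190 mm long, at the robot's side of the bench; leave alone
Not all that is in view belongs to the job. What is shaped like the part that bears lens but blue is not meant.

How it is judged:
On the way:
1. the magnifier is drawn out of its rest, held by the fingers (distance between lens and rest_pocket above 0.07 m and height (world z) of lens above 0.085 m and contact force between magnifier and the fingers above 1 N), for 0.1 s.
At the end, for the whole second after the job is handed in: The magnifier is held in the fingers and still (under 30 mm/s), the lens centre within 30 mm sideways of the flower's centre and 70 to 130 mm above the panel's top, the lens level within 12 degrees (0.21 rad), carried by nothing but the fingers (horizontal distance between lens and panel_flower below 0.03 m and z of lens in the frame of panel_flower between 0.07 and 0.13 m and angle between the z axis of lens and the z axis of panel_flower, either way round below 0.21 rad and contact force between magnifier and the fingers above 1 N and linear speed of magnifier below 0.03 m/s and angular speed of magnifier below 0.3 rad/s and contact force between magnifier and light_pad below 0.2 N and contact force between magnifier and tile below 0.2 N and contact force between magnifier and brush_jar below 0.2 N and contact force between magnifier and glue below 0.2 N); the arm keeps its last pose, push and grip.
It fails at once if the panel is touched with the magnifier or by the robot (contact force between panel and magnifier above 0.3 N or contact force between panel and the arm above 0.3 N or contact force between panel and the fingers above 0.3 N).
It fails at once if the panel is shifted by more than 8 mm (distance of panel from where it was at the start of the episode above 0.008 m).
It fails at once if another thing on the bench is shifted by more than 25 mm (distance of any of tile, pot_a, pot_b, brush_jar, glue, nippers, spatula from where it was at the start of the episode above 0.025 m).
It also fails if it takes over 34 s, if anything falls off the work surface, if the arm or the gripper's body presses on something with over 40 N, if the wrist force passes 120 N, or if a joint passes its speed limit or range.

## Robot

A 6-joint arm with a two-finger parallel gripper is mounted at the origin on the work surface. World frame = base frame: x ahead of the robot, y to its left, z up, the work surface at z = 0. Lengths are in m, angles in rad, forces in N, time in s.
With the tool pointing down it reaches from about 0.375 to 0.9 m from the base axis. Payload 3.1 kg.
Tool frame: the origin (TCP) lies where the fingers leave the gripper's body, on its centre line; the fingertips stand 73 mm ahead of it and the grasp point (between the pads) lies 54 mm ahead of it; z points along the fingers, y is the line along which they close (so a half turn about z gives the same grasp; the last joint's range is limited). The gripper opens to 85 mm and grips with 20 to 120 N. Pads are 22 mm wide; open, the fingers measure 114 mm over their backs; the gripper's body (76 mm by 85 mm) begins 54 mm behind the grasp point. The pads swing forward as they close: fully open they stand 13 mm farther back than shut.
Start: joints at [1.135, 0.527, 1.433, -0, 1.181, -0.178], TCP at [0.159, 0.604, 0.304] pointing down, gripper open.
Joint ranges: [-3.08, 3.08], [-0.75, 2.2], [0.22, 2.44], [-1.43, 4.57], [0, 2.65], [-2.85, 2.85]. Speed limits (rad/s): [2.79, 2.79, 3.14, 3.14, 3.14, 3.14].

## Interface

Orientations are given as a unit quaternion [x, y, z, w].
In Python, from station import manip gives the robot as it stands.
- The arm moves only by the shell command python3 -m crank 'ROWS' [FORCE]. ROWS is JSON, a list of rows, each an object with "dp": the shift along the tool's x, y, z normalised to -1 to 1, where 1 is 50 cm, a list of three; "delta_rot": the turn, a rotation vector about the tool's x, y, z normalised to -1 to 1, where 1 is 2 pi rad, a list of three; "fingers": the opening, from -1 (shut) to 1 (fully open). A call has 1 to 12 rows; each row shifts and turns the commanded pose from where the row before left it, along the tool's axes as they then stand; what a row does not reach is not made up. A row lasts 1/12 s, in which the tool goes at most 41.7 mm and 7.16 degrees, less where a joint would pass 70% of its speed; a pose out of reach is approached as far as the arm can. A call with a number of a shift or a turn outside -1 to 1 is refused whole. A call with a gripper value outside its range is refused whole. The fingers move at their own pace and stop on an object; FORCE is the grip in N (left out, the last holds). Time passes only in rows, so rows that do not move let the fingers close. It gives the time, the measured TCP pose, the force, the opening and the grip force at its end, in the units of the state.
- manip.sense(): the state, without advancing time (a new reading comes with each control period).
- manip.snapshot(name): name is "scene" or "top" or "wrist"; returns (picture, depth): 384x512x3 uint8, red, green, blue; 384x512 float32, m along the optical axis (not along the pixel's ray), 0 where there is no reading.
- manip.camera_model(name): a dict with "fx", "fy", "cx", "cy" (pixels), "origin" and "attitude" of the camera in the world. Camera axes: x right, y up, looking along -z (the intrinsics and any distortion apply to the point x, -y, -z); pixel columns grow to the right and rows downward; lengths in m; the calibration is good to about 2 mm. A picture is of the moment at which its call begins: read the wrist's pose just before it. camera_model takes no time and is no camera call; for the wrist camera it gives the pose at the moment of the call.
- manip.sign_off(): hands the job in; it is judged then, once.
The state is a dict: "t": time; "q": joint angles; "qd": joint speeds; "tau": joint torques, N m; "tcp_pos": TCP position; "tool_rot": TCP orientation; "force": force on the tool from outside, world axes, zero at the start; "ft_torque": the same for the moment, N m; "finger_gap": opening from 0.0 (shut) to 1.0 (fully open); "gripper_force": force on a finger pad.
Only numpy, scipy, OpenCV 4.12 (cv2) and the standard library are available. Lean on these libraries where they do the work, as an engineer would, in place of code of your own. Each camera call takes 0.05 s, during which the arm holds its last target. There are 200 camera calls.

## Working session

There is one attempt and no reset: what is moved stays moved. The work goes in short steps, Python scripts to look and compute and a shell command to move; the robot and the scene stay as the last step left them, time stands still between calls to the robot, and variables do not carry over. Pictures are saved under pics/ and viewed, at most 10 in all, crops included, and the job is handed in when it is done.

```bash
ls; mkdir -p pics; python3 - <<'E'
from station import manip
import cv2,numpy as np
print(manip.sense())
for n in("scene","top"):
    m=manip.camera_model(n);print(n,m)
    p,d=manip.snapshot(n);np.savez(f"pics/{n}.npz",p=p,d=d)
    cv2.imwrite(f"pics/{n}0.png",p[:,:,::-1])
E
```

```text
pics
{'t': 0.0, 'q': array([ 1.13449195e+00,  5.28469327e-01,  1.43391280e+00,  8.02883743e-06,
        1.18138807e+00, -1.78488116e-01]), 'qd': array([-0.0006856 ,  0.00037777, -0.00116388,  0.00030076, -0.00030995,
        0.00063063]), 'tau': array([ 6.81549518e-04, -4.42353630e+01, -1.78023291e+01, -2.08435790e-04,
        8.45659903e-03,  2.68170574e-06]), 'tcp_pos': array([0.15907707, 0.60383482, 0.30292816]), 'tool_rot': array([ 1.28552847e-01,  9.91702062e-01, -1.03661351e-03, -3.32977034e-04]), 'force': array([0.55289133, 0.28604797, 0.7278655 ]), 'ft_torque': array([-0.00605641, -0.0478835 ,  0.04333537]), 'gripper_force': 0.0, 'finger_gap': 0.9939466925439093}
scene {'fx': 461.9437434574985, 'fy': 461.9437434574985, 'cx': 251.89981180628132, 'cy': 193.13806269368496, 'origin': array([1.34436214, 0.25540858, 0.93713561]), 'attitude': array([0.20771587, 0.31747121, 0.7593035 , 0.52870062])}
top {'fx': 408.23229731684114, 'fy': 408.23229731684114, 'cx': 256.31293335893474, 'cy': 186.47984385748387, 'origin': array([ 0.51672236, -0.07906206,  1.28737427]), 'attitude': array([-0.01987029,  0.01719991,  0.71474653, -0.69888964])}
```

View pics/top0.png

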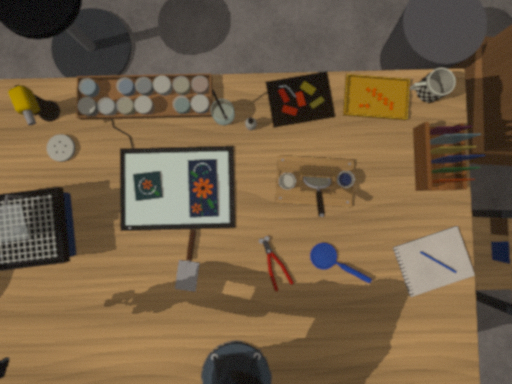

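View pics/scene0.png

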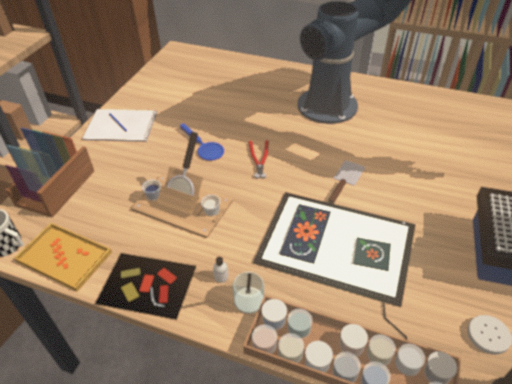

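The top view (up is world +x, left is +y) shows the rest at about (316,180) with the black handle at (320,203). The panel's flower is at (203,187), the brush jar at (223,112) and the blue decoy at (325,257). Next I'll measure these with depth.

```bash
cat > h.py <<'E'
import numpy as np
from scipy.spatial.transform import Rotation as R
def cloud(d,m):
    v,u=np.mgrid[:d.shape[0],:d.shape[1]]
    c=np.stack([(u-m['cx'])/m['fx']*d,-(v-m['cy'])/m['fy']*d,-d],-1)
    return R.from_quat(m['attitude']).apply(c.reshape(-1,3)).reshape(c.shape)+m['origin']
E
python3 - <<'E'
from h import *
from station import manip
import cv2
for n in("top","scene"):
    f=np.load(f"pics/{n}.npz");p,d=f['p'].astype(int),f['d'];P=cloud(d,manip.camera_model(n))
    h=cv2.cvtColor(f['p'],cv2.COLOR_RGB2HSV)
    if n=="top":
        for nm,(u,v) in dict(flower=(203,187),jar=(223,112),potL=(288,180),potR=(346,179),glue=(250,123)).items(): print(nm,P[v,u].round(4))
    # handle
    m=(p.max(2)<60)&(P[...,2]>.075)&(P[...,2]<.25)&(d>0)&(P[...,0]>.4)&(P[...,0]<.75)&(abs(P[...,1]+.27)<.1)
    H=P[m];c=H.mean(0);w=np.linalg.svd(H-c)[2][0];w*=-np.sign(w[2])
    t=(H-c)@w
    print(n,'handle',m.sum(),c.round(4),'dir to lens',w.round(3),'slope',np.degrees(np.arcsin(-w[2])).round(1),'yaw',np.degrees(np.arctan2(w[1],w[0])).round(1),(c+w*t.min()).round(3),(c+w*t.max()).round(3))
    # panel orange/dark
    box=(P[...,0]>.38)&(P[...,0]<.65)&(P[...,1]>-.05)&(P[...,1]<.12)&(P[...,2]<.04)
    pm=box&((p.sum(2)<240)|(h[...,1]>150))
    lab,L=cv2.connectedComponents(cv2.morphologyEx(pm.astype(np.uint8),cv2.MORPH_CLOSE,np.ones((3,3))))
    for i in range(1,lab):
        a=L==i
        if 300<a.sum():
            r=cv2.minAreaRect((P[a][:,:2]*1000).astype(np.float32));print(n,'dark',a.sum(),r,P[a][:,2].mean())
    om=box&(h[...,0]<14)&(h[...,1]>150)&(p[...,0]>150)
    print(n,'orange',om.sum(),P[om].mean(0).round(4))
    # rest: lip/lens body
    rm=(P[...,2]>.03)&(P[...,2]<.12)&(abs(P[...,0]-.57)<.12)&(abs(P[...,1]+.27)<.06)&(p.max(2)>=60)
    print(n,'rest',P[rm].mean(0).round(3),P[rm].min(0).round(3),P[rm].max(0).round(3))
E
python3 - <<'E'
import cv2
a=cv2.imread('pics/top0.png')[145:225,265:370];b=cv2.imread('pics/scene0.png')[120:240,120:245]
cv2.imwrite('pics/crop1.png',cv2.hconcat([cv2.resize(a,(395,300),interpolation=2),cv2.resize(b,(395,300),interpolation=2)]))
E
```

```text
flower [0.5854 0.0908 0.0203]
jar [0.8117 0.0216 0.0537]
potL [ 0.6001 -0.1727  0.0376]
potR [ 0.5993 -0.3512  0.0341]
glue [ 0.7726 -0.0604  0.0694]
top handle 106 [ 0.5298 -0.2501  0.1553] dir to lens [ 0.642 -0.065 -0.764] slope 49.8 yaw -5.8 [ 0.5   -0.247  0.191] [ 0.561 -0.253  0.118]
top dark 1116 ((574.5303344726562, 21.71832275390625), (152.5543975830078, 198.71871948242188), 1.3796113729476929) 0.020051335086988933
top dark 559 ((508.85260009765625, 10.518089294433594), (144.01583862304688, 252.88478088378906), 58.222755432128906) 0.011606865550842184
top orange 126 [0.5841 0.0928 0.0166]
top rest [ 0.598 -0.261  0.068] [ 0.555 -0.33   0.03 ] [ 0.643 -0.21   0.119]<stdin>:11: RuntimeWarning: Mean of empty slice.
  ret = um.true_divide(
Traceback (most recent call last):
ValueError: zero-size array to reduction operation minimum which has no identity
```

View pics/crop1.png

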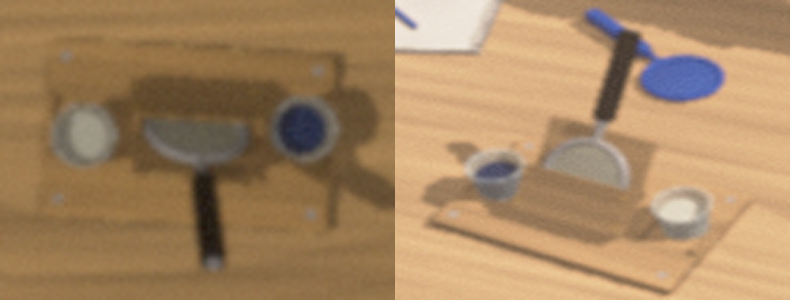

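The handle fit gives a 49.8° slope and puts the lens at about (0.598, -0.258, 0.06), which agrees with the midpoint of the two pots. I'll refine the yaw and check the scene camera.

```bash
python3 - <<'E'
from h import *
from station import manip
import cv2
for n in("top","scene"):
    f=np.load(f"pics/{n}.npz");p,d=f['p'].astype(int),f['d'];P=cloud(d,manip.camera_model(n))
    h=cv2.cvtColor(f['p'],cv2.COLOR_RGB2HSV)
    if n=="scene":
        for u,v in((189,150),(306,231),(192,155)):print(P[v,u],p[v,u],d[v,u])
        T=(65,85)
    win=np.zeros(d.shape,bool)
    if n=="top": win[150:222,270:365]=1
    else: win[125:205,120:235]=1
    m=win&(p.max(2)<75)&(P[...,2]>.09)&(P[...,2]<.25)
    H=P[m]
    if len(H)<10: continue
    for _ in range(4):
        c=np.median(H,0);c=H.mean(0);w=np.linalg.svd(H-c)[2][0];w*=-np.sign(w[2]);r=H-c;r=np.linalg.norm(r-np.outer(r@w,w),axis=1);H=H[r<.015]
    print(n,len(H),c.round(4),w.round(3),np.degrees(np.arctan2(w[1],w[0])).round(1))
    o=(P[...,0]>.48)&(P[...,0]<.68)&(P[...,1]>.04)&(P[...,1]<.15)&(P[...,2]<.04)
    om=(h[...,0]<14)&(h[...,1]>150)&(p[...,0]>150)&o
    k,L,S,C=cv2.connectedComponentsWithStats(om.astype(np.uint8))
    for i in range(1,k):
        if S[i,4]>15: print('orange',S[i,4],C[i].round(1),P[L==i].mean(0).round(4))
    pm=((p.sum(2)<300)|(h[...,1]>120))&o; print('panel',cv2.minAreaRect((P[pm][:,:2]*1000).astype(np.float32)))
    if n=="top":
        # board points
        b=win.copy(); b[:]=0; b[150:210,268:362]=1
        b&=(P[...,2]>.007)&(P[...,2]<.017)
        print('board',b.sum(),cv2.minAreaRect((P[b][:,:2]*1000).astype(np.float32)))
    for nm,(x,y) in dict(L=(.6,-.173),R=(.6,-.351)).items():
        q=(np.hypot(P[...,0]-x,P[...,1]-y)<.035)&(P[...,2]>.022)&(P[...,2]<.06);print('pot',nm,q.sum(),P[q].mean(0).round(4), (P[q].min(0)+P[q].max(0))/2)
E
```

```text
top 125 [ 0.5296 -0.2504  0.1551] [ 0.645 -0.067 -0.761] -5.9
orange 126 [202.5 187.5] [0.5841 0.0928 0.0166]
panel ((583.8509521484375, 91.89766693115234), (176.2574920654297, 89.21697235107422), 1.3536099195480347)
board 2050 ((602.0517578125, -262.076171875), (271.5276794433594, 163.88677978515625), 83.45746612548828)
pot L 235 [ 0.5982 -0.1699  0.0383] [ 0.59639551 -0.17504635  0.04093006]
pot R 234 [ 0.5997 -0.3494  0.0378] [ 0.59856192 -0.34824709  0.03814759]
[ 0.52976088 -0.24903176  0.14904749] [72 61 53] 1.2240399
[0.58489268 0.096553   0.0176554 ] [87 78 65] 1.191003
[ 0.53139203 -0.24114112  0.13520988] [143 116  87] 1.2307609
scene 69 [ 0.5306 -0.2454  0.1546] [ 0.654 -0.057 -0.754] -5.0
orange 189 [305.5 230.6] [0.583  0.0946 0.0167]
panel ((588.1751708984375, 88.21528625488281), (181.23516845703125, 98.38839721679688), 1.0322160720825195)
pot L 320 [ 0.5987 -0.169   0.0393] [ 0.59921168 -0.17359623  0.04141614]
pot R 280 [ 0.5996 -0.3457  0.0384] [ 0.59955015 -0.34386679  0.03738648]
```

```bash
cat >> h.py <<'E'
def frame(yaw,tilt): # tilt>0: tool points ahead; deg
    y,t=np.radians([yaw,tilt]);e=np.array([np.cos(y),np.sin(y),0]);l=np.array([-np.sin(y),np.cos(y),0])
    z=np.sin(t)*e-np.cos(t)*np.array([0,0,1.]);return np.stack([np.cross(l,z),l,z],1)
def plan(p,M,grasp,T,back=0.):
    """from TCP p,M: shift rows total (normalised, present tool axes) then turn; grasp = wanted grasp point"""
    t=np.array(grasp)-T[:,2]*(.054+back);d=M.T@(t-p)/.5;r=R.from_matrix(M.T@T).as_rotvec()/(2*np.pi)
    print('tcp',t.round(4),'dp',d.round(4),'rows>=',(np.linalg.norm(d)*12).round(1),'rot',r.round(4),'rows>=',(np.linalg.norm(r)/.0198).round(1));return t,T
E
python3 - <<'E'
from h import *
from station import manip
s=manip.sense();p=s['tcp_pos'];M=R.from_quat(s['tool_rot']).as_matrix()
G=[.5304,-.2496,.1404];T=frame(-5.5,-20)
plan(p,M,G,T,.10)
E
```

```text
tcp [ 0.5828 -0.2546  0.2851] dp [-1.2572 -1.4441  0.0382] rows>= 23.0 rot [ 0.0042  0.0554 -0.0255] rows>= 3.1
```

```bash
python3 -m crank '[{"dp":[-0.05,-0.04,0],"delta_rot":[0,0,0],"fingers":1},{"dp":[-0.05,-0.05,0],"delta_rot":[0,0,0],"fingers":1},{"dp":[-0.05,-0.05,0],"delta_rot":[0,0,0],"fingers":1},{"dp":[-0.05,-0.05,0],"delta_rot":[0,0,0],"fingers":1},{"dp":[-0.05,-0.05,0],"delta_rot":[0,0,0],"fingers":1},{"dp":[-0.05,-0.05,0],"delta_rot":[0,0,0],"fingers":1},{"dp":[-0.05,-0.05,0],"delta_rot":[0,0,0],"fingers":1},{"dp":[-0.05,-0.05,0],"delta_rot":[0,0,0],"fingers":1},{"dp":[-0.05,-0.05,0],"delta_rot":[0,0,0],"fingers":1},{"dp":[-0.05,-0.05,0],"delta_rot":[0,0,0],"fingers":1},{"dp":[-0.05,-0.05,0],"delta_rot":[0,0,0],"fingers":1},{"dp":[-0.05,-0.05,0],"delta_rot":[0,0,0],"fingers":1}]' 60
python3 -m crank '[{"dp":[-0.05,-0.06,0],"delta_rot":[0,0,0],"fingers":1},{"dp":[-0.05,-0.06,0],"delta_rot":[0,0,0],"fingers":1},{"dp":[-0.05,-0.06,0],"delta_rot":[0,0,0],"fingers":1},{"dp":[-0.05,-0.06,0],"delta_rot":[0,0,0],"fingers":1},{"dp":[-0.05,-0.06,0],"delta_rot":[0,0,0],"fingers":1},{"dp":[-0.05,-0.06,0],"delta_rot":[0,0,0],"fingers":1},{"dp":[-0.05,-0.06,0],"delta_rot":[0,0,0],"fingers":1},{"dp":[-0.05,-0.06,0],"delta_rot":[0,0,0],"fingers":1},{"dp":[-0.05,-0.06,0],"delta_rot":[0,0,0],"fingers":1},{"dp":[-0.05,-0.06,0],"delta_rot":[0,0,0],"fingers":1},{"dp":[-0.05,-0.06,0],"delta_rot":[0,0,0],"fingers":1},{"dp":[0,0,0],"delta_rot":[0,0,0],"fingers":1}]'
python3 - <<'E'
from h import *
from station import manip
s=manip.sense();p=s['tcp_pos'];M=R.from_quat(s['tool_rot']).as_matrix();print(s['q'].round(2))
plan(p,M,[.5304,-.2496,.1404],frame(-5.5,-20),.10)
E
```

```text
t: 1.1
tcp_pos: [0.3745, 0.241, 0.3038]
tool_rot: [0.128, 0.992, -0.0, -0.0]
force: [1.2, 0.8, -0.1]
finger_gap: 0.998
gripper_force: 0.0
t: 2.1
tcp_pos: [0.5594, -0.1537, 0.3039]
tool_rot: [0.131, 0.991, -0.002, 0.003]
force: [0.6, -0.2, 0.3]
finger_gap: 0.999
gripper_force: 0.0
[-0.46  0.47  1.55 -0.    1.12 -1.77]
tcp [ 0.5828 -0.2546  0.2851] dp [-0.0975 -0.1826  0.0388] rows>= 2.5 rot [ 0.004   0.0564 -0.0264] rows>= 3.2
```

```bash
python3 -m crank '[{"dp":[-0.024,-0.045,0.01],"delta_rot":[0,0,0],"fingers":1},{"dp":[-0.024,-0.045,0.01],"delta_rot":[0,0,0],"fingers":1},{"dp":[-0.024,-0.045,0.01],"delta_rot":[0,0,0],"fingers":1},{"dp":[-0.024,-0.045,0.01],"delta_rot":[0,0,0],"fingers":1},{"dp":[0,0,0],"delta_rot":[0.001,0.014,-0.0066],"fingers":1},{"dp":[0,0,0],"delta_rot":[0.001,0.014,-0.0066],"fingers":1},{"dp":[0,0,0],"delta_rot":[0.001,0.014,-0.0066],"fingers":1},{"dp":[0,0,0],"delta_rot":[0.001,0.014,-0.0066],"fingers":1},{"dp":[0,0,0],"delta_rot":[0,0,0],"fingers":1},{"dp":[0,0,0],"delta_rot":[0,0,0],"fingers":1},{"dp":[0,0,0],"delta_rot":[0,0,0],"fingers":1}]'
python3 - <<'E'
from h import *
from station import manip
import cv2
s=manip.sense();p=s['tcp_pos'];M=R.from_quat(s['tool_rot']).as_matrix();print(s['q'].round(2))
plan(p,M,[.5304,-.2496,.1404],frame(-5.5,-20),.10)
m=manip.camera_model("wrist");im,d=manip.snapshot("wrist");P=cloud(d,m)
q=(P-p)@M # tool frame
k=(im.max(2)<75)&(d>0)&(P[...,2]>.1)&(P[...,2]<.2)&(np.hypot(P[...,0]-.53,P[...,1]+.25)<.07)
H=P[k]
if len(H)>20:
    for _ in range(3):
        c=H.mean(0);w=np.linalg.svd(H-c)[2][0];w*=-np.sign(w[2]);r=H-c;r=np.linalg.norm(r-np.outer(r@w,w),axis=1);H=H[r<.014]
    print(len(H),c.round(4),w.round(3),np.degrees(np.arctan2(w[1],w[0])),'tool y range',np.percentile((H-p)@M,[3,97],axis=0).round(4))
cv2.imwrite('pics/w1.png',im[:,:,::-1])
E
```

```text
t: 3.02
tcp_pos: [0.579, -0.2455, 0.2835]
tool_rot: [0.045, 0.984, 0.01, -0.175]
force: [0.3, -0.3, -0.4]
finger_gap: 0.995
gripper_force: 0.0
[-0.53  0.67  1.25 -0.14  1.55 -1.98]
tcp [ 0.5828 -0.2546  0.2851] dp [-0.0075 -0.0176 -0.0063] rows>= 0.2 rot [ 0.0004 -0.0004  0.0009] rows>= 0.1
2384 [ 0.5252 -0.2519  0.1613] [ 0.655 -0.053 -0.753] -4.657818741855154 tool y range [[-0.0387 -0.0199  0.1157]
 [ 0.0412 -0.0043  0.1592]]
```

View pics/w1.png

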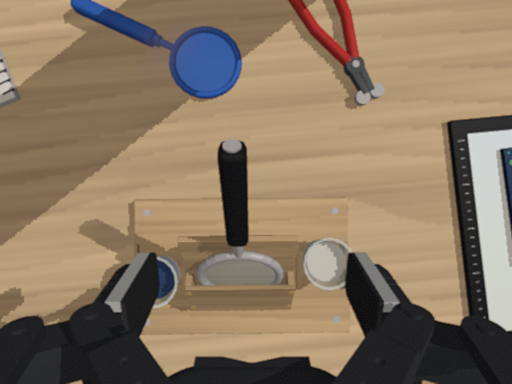

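```bash
python3 -m crank '[{"dp":[-0.008,-0.022,0],"delta_rot":[0,0,0],"fingers":1},{"dp":[0,0,0.025],"delta_rot":[0,0,0.0008],"fingers":1},{"dp":[0,0,0.03],"delta_rot":[0,0,0],"fingers":1},{"dp":[0,0,0.03],"delta_rot":[0,0,0],"fingers":1},{"dp":[0,0,0.03],"delta_rot":[0,0,0],"fingers":1},{"dp":[0,0,0.03],"delta_rot":[0,0,0],"fingers":1},{"dp":[0,0,0.03],"delta_rot":[0,0,0],"fingers":1},{"dp":[0,0,0.02],"delta_rot":[0,0,0],"fingers":1},{"dp":[0,0,0],"delta_rot":[0,0,0],"fingers":1},{"dp":[0,0,0],"delta_rot":[0,0,0],"fingers":1},{"dp":[0,0,0],"delta_rot":[0,0,0],"fingers":1}]'
python3 - <<'E'
from h import *
from station import manip
import cv2
s=manip.sense();p=s['tcp_pos'];M=R.from_quat(s['tool_rot']).as_matrix()
plan(p,M,[.531,-.252,.1404],frame(-5.2,-20))
m=manip.camera_model("wrist");im,d=manip.snapshot("wrist");P=cloud(d,m)
k=(im.max(2)<75)&(d>0)&(P[...,2]>.1)&(P[...,2]<.2)&(np.hypot(P[...,0]-.53,P[...,1]+.25)<.03)
q=(P[k]-p)@M; print(k.sum(),np.percentile(q,[3,50,97],axis=0).round(4))
cv2.imwrite('pics/w2.png',im[:,:,::-1])
E
```

```text
t: 3.98
tcp_pos: [0.5493, -0.2544, 0.1919]
tool_rot: [0.047, 0.984, 0.009, -0.174]
force: [-0.4, 0.2, 0.1]
finger_gap: 0.999
gripper_force: 0.0
tcp [ 0.5494 -0.2537  0.1911] dp [-0.0005  0.0014  0.0014] rows>= 0.0 rot [ 0.0005 -0.0002 -0.0007] rows>= 0.0
6365 [[-0.0268 -0.0116 -0.0044]
 [ 0.0143 -0.0001  0.027 ]
 [ 0.0438  0.0132  0.059 ]]
```

View pics/w2.png

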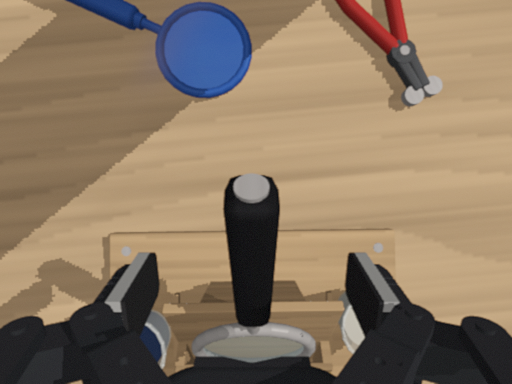

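The handle, from (251,190) to (253,320), is centred between the open fingers at columns 140 and 360. I'll close on it.

```bash
python3 -m crank '[{"dp":[0,0,0],"delta_rot":[0,0,0],"fingers":-1},{"dp":[0,0,0],"delta_rot":[0,0,0],"fingers":-1},{"dp":[0,0,0],"delta_rot":[0,0,0],"fingers":-1},{"dp":[0,0,0],"delta_rot":[0,0,0],"fingers":-1},{"dp":[0,0,0],"delta_rot":[0,0,0],"fingers":-1},{"dp":[0,0,0],"delta_rot":[0,0,0],"fingers":-1},{"dp":[0,0,0],"delta_rot":[0,0,0],"fingers":-1},{"dp":[0,0,0],"delta_rot":[0,0,0],"fingers":-1},{"dp":[0,0,0],"delta_rot":[0,0,0],"fingers":-1},{"dp":[0,0,0],"delta_rot":[0,0,0],"fingers":-1}]' 70
python3 - <<'E'
from h import *
from station import manip
s=manip.sense();M=R.from_quat(s['tool_rot']).as_matrix();print(s['force'],s['ft_torque'])
y,a=np.radians([-5.2,50]);w=np.array([np.cos(y)*np.cos(a),np.sin(y)*np.cos(a),-np.sin(a)])
print('draw 90mm dp',(M.T@(-w*.09)/.5).round(4))
E
```

```text
t: 4.87
tcp_pos: [0.5488, -0.2537, 0.1912]
tool_rot: [0.047, 0.983, 0.01, -0.175]
force: [-0.3, 0.5, 1.7]
finger_gap: 0.198
gripper_force: 68.9
[-0.28356352  0.54558715  1.69203755] [ 0.06233054 -0.19496976  0.0291869 ]
draw 90mm dp [ 0.1562 -0.0002 -0.0895]
```

Gap 0.198 is about 17–18 mm, with 69 N on the pad. I'll draw it slowly along the handle.

```bash
python3 -m crank '[{"dp":[0.0078,0,-0.0045],"delta_rot":[0,0,0],"fingers":-1},{"dp":[0.0156,0,-0.009],"delta_rot":[0,0,0],"fingers":-1},{"dp":[0.0156,0,-0.009],"delta_rot":[0,0,0],"fingers":-1},{"dp":[0,0,0],"delta_rot":[0,0,0],"fingers":-1}]'
python3 -m crank '[{"dp":[0.0156,0,-0.009],"delta_rot":[0,0,0],"fingers":-1},{"dp":[0.0156,0,-0.009],"delta_rot":[0,0,0],"fingers":-1},{"dp":[0.0156,0,-0.009],"delta_rot":[0,0,0],"fingers":-1},{"dp":[0.0156,0,-0.009],"delta_rot":[0,0,0],"fingers":-1},{"dp":[0.0156,0,-0.009],"delta_rot":[0,0,0],"fingers":-1},{"dp":[0.0156,0,-0.009],"delta_rot":[0,0,0],"fingers":-1},{"dp":[0.0156,0,-0.009],"delta_rot":[0,0,0],"fingers":-1},{"dp":[0.0156,0,-0.009],"delta_rot":[0,0,0],"fingers":-1},{"dp":[0,0,0],"delta_rot":[0,0,0],"fingers":-1},{"dp":[0,0,0],"delta_rot":[0,0,0],"fingers":-1}]'
python3 - <<'E'
from h import *
from station import manip
import cv2
s=manip.sense();p=s['tcp_pos'];M=R.from_quat(s['tool_rot']).as_matrix();print(s['q'].round(2),s['force'])
im,d=manip.snapshot("scene");P=cloud(d,manip.camera_model("scene"));np.savez('pics/s2.npz',im=im,P=P,p=p,M=M)
cv2.imwrite('pics/s2.png',cv2.resize(im[80:280,60:330,::-1],(800,593)))
E
```

```text
t: 5.2
tcp_pos: [0.5333, -0.2525, 0.21]
tool_rot: [0.047, 0.983, 0.009, -0.175]
force: [0.5, 0.4, -1.0]
finger_gap: 0.197
gripper_force: 68.7
t: 6.03
tcp_pos: [0.4878, -0.248, 0.264]
tool_rot: [0.047, 0.983, 0.01, -0.175]
force: [-0.2, -0.4, -0.4]
finger_gap: 0.195
gripper_force: 68.6
[-0.61  0.58  1.5  -0.17  1.38 -2.02] [-0.19354517 -0.37278165 -0.3937896 ]
```

View pics/s2.png

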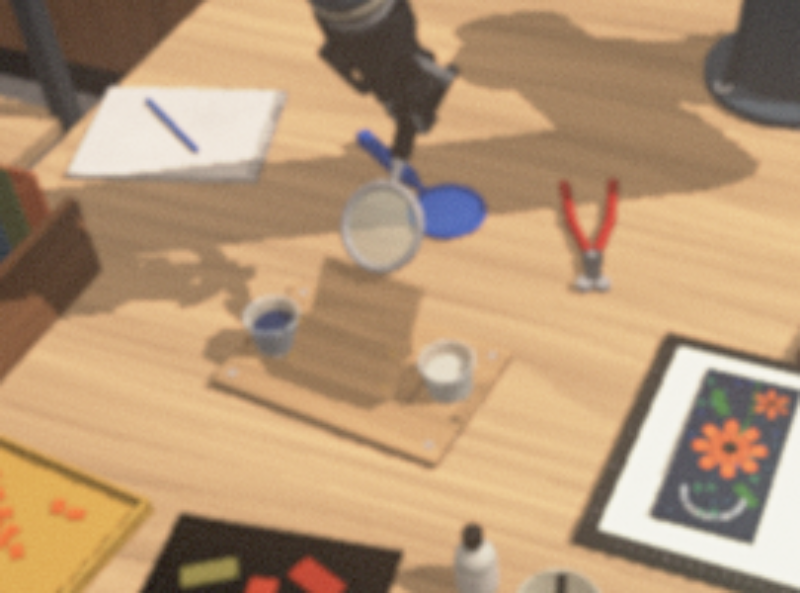

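The magnifier is free of the rest, with its lens at crop (383,225), and the pots have not moved. Now I'll measure the lens in the tool frame and plan the final pose.

```bash
cat >> h.py <<'E'
def lens_tool(P,p,M,near):
    k=np.linalg.norm(P-near,axis=-1)<.047; Q=P[k]
    for _ in range(5):
        c=Q.mean(0);n=np.linalg.svd(Q-c)[2][2];Q=Q[abs((Q-c)@n)<.006]
    n*=np.sign(n[2]);print('lens',len(Q),c.round(4),n.round(3));return c,n
E
python3 - <<'E'
from h import *
f=np.load('pics/s2.npz');P,p,M=f['P'],f['p'],f['M']
near=np.array([.5405,-.252,.129]);c,n=lens_tool(P,p,M,near)
print('exp n in tool',(M.T@[.7629,-.069,.643]).round(3),'meas',(M.T@n).round(3),'lens in tool exp',(M.T@(near-p)).round(4),'meas',(M.T@(c-.004*n-p)).round(4))
g=p+.054*M[:,2];print('grip',g,'dist',np.linalg.norm(c-g))
E
```

```text
lens 714 [ 0.5411 -0.249   0.1328] [ 0.779 -0.081  0.622]
exp n in tool [-0.497  0.006 -0.868] meas [-0.52  -0.004 -0.854] lens in tool exp [-0.0962  0.0008  0.1085] meas [-0.0931  0.0038  0.1083]
grip [ 0.46929393 -0.24611141  0.21336674] dist 0.10793919823770881
```

```bash
python3 - <<'E'
from h import *
from station import manip
s=manip.sense();p=s['tcp_pos'];M=R.from_quat(s['tool_rot']).as_matrix()
T=frame(0,30.5);print('rot',(R.from_matrix(M.T@T).as_rotvec()/(2*np.pi)).round(4))
e=np.array([.584,.0925,.115])-T@[-.094,.002,.1085];print(p,e)
print('high dp',(T.T@(e+[0,0,.06]-p)/.5).round(4),'down60',(T.T@[0,0,-.06]/.5).round(4))
E
```

```text
rot [-0.001  -0.1407 -0.0158]
[ 0.48812893 -0.24804361  0.26367596] [0.44793895 0.0905     0.16077816]
high dp [0.1128 0.6771 0.0331] down60 [0.0609 0.     0.1034]
```

```bash
python3 -m crank '[{"dp":[0,0,0],"delta_rot":[-0.0001,-0.0141,-0.0016],"fingers":-1},{"dp":[0,0,0],"delta_rot":[-0.0001,-0.0141,-0.0016],"fingers":-1},{"dp":[0,0,0],"delta_rot":[-0.0001,-0.0141,-0.0016],"fingers":-1},{"dp":[0,0,0],"delta_rot":[-0.0001,-0.0141,-0.0016],"fingers":-1},{"dp":[0,0,0],"delta_rot":[-0.0001,-0.0141,-0.0016],"fingers":-1},{"dp":[0,0,0],"delta_rot":[-0.0001,-0.0141,-0.0016],"fingers":-1},{"dp":[0,0,0],"delta_rot":[-0.0001,-0.0141,-0.0016],"fingers":-1},{"dp":[0,0,0],"delta_rot":[-0.0001,-0.0141,-0.0016],"fingers":-1},{"dp":[0,0,0],"delta_rot":[-0.0001,-0.0141,-0.0016],"fingers":-1},{"dp":[0,0,0],"delta_rot":[-0.0001,-0.0141,-0.0016],"fingers":-1},{"dp":[0,0,0],"delta_rot":[0,0,0],"fingers":-1},{"dp":[0,0,0],"delta_rot":[0,0,0],"fingers":-1}]'
python3 - <<'E'
from h import *
from station import manip
s=manip.sense();p=s['tcp_pos'];M=R.from_quat(s['tool_rot']).as_matrix();print(s['q'].round(2))
T=frame(0,30.5);print('rot',(R.from_matrix(M.T@T).as_rotvec()/(2*np.pi)).round(4))
e=np.array([.584,.0925,.115])-T@[-.094,.002,.1085]
print('high dp',(M.T@(e+[0,0,.06]-p)/.5).round(4))
E
```

```text
t: 7.08
tcp_pos: [0.5022, -0.2431, 0.2774]
tool_rot: [0.005, 0.969, -0.002, 0.248]
force: [-0.7, -0.5, -1.3]
finger_gap: 0.2
gripper_force: 68.7
[-0.79  0.4   1.89  0.65  0.59 -2.85]
rot [-0.0012 -0.005  -0.0013]
high dp [0.1551 0.6663 0.0424]
```

Joint 6 is at its limit, but it eases as the arm swings left. I'll translate first, then correct the tilt.

```bash
python3 -m crank '[{"dp":[0.013,0.03,0.0035],"delta_rot":[0,0,0],"fingers":-1},{"dp":[0.013,0.055,0.0035],"delta_rot":[0,0,0],"fingers":-1},{"dp":[0.013,0.06,0.0035],"delta_rot":[0,0,0],"fingers":-1},{"dp":[0.013,0.06,0.0035],"delta_rot":[0,0,0],"fingers":-1},{"dp":[0.013,0.06,0.0035],"delta_rot":[0,0,0],"fingers":-1},{"dp":[0.013,0.06,0.0035],"delta_rot":[0,0,0],"fingers":-1},{"dp":[0.013,0.06,0.0035],"delta_rot":[0,0,0],"fingers":-1},{"dp":[0.013,0.06,0.0035],"delta_rot":[0,0,0],"fingers":-1},{"dp":[0.013,0.06,0.0035],"delta_rot":[0,0,0],"fingers":-1},{"dp":[0.013,0.06,0.0035],"delta_rot":[0,0,0],"fingers":-1},{"dp":[0.013,0.055,0.0035],"delta_rot":[0,0,0],"fingers":-1},{"dp":[0.012,0.046,0.0035],"delta_rot":[0,0,0],"fingers":-1}]'
python3 -m crank '[{"dp":[0,0,0],"delta_rot":[0,0,0],"fingers":-1},{"dp":[0,0,0],"delta_rot":[0,0,0],"fingers":-1},{"dp":[0,0,0],"delta_rot":[0,0,0],"fingers":-1}]'
cat > look.py <<'E'
from h import *
from station import manip
import sys
s=manip.sense();p=s['tcp_pos'];M=R.from_quat(s['tool_rot']).as_matrix();print(s['q'].round(2))
near=p+M@[-.094,.002,.1085];print('pred lens',near.round(4))
for n in("scene","top"):
    im,d=manip.snapshot(n);P=cloud(d,manip.camera_model(n));c,nn=lens_tool(P,p,M,near)
    np.savez(f'pics/last_{n}.npz',im=im)
print('pred n',-(M@[-.508,0,-.861]).round(3),)
T=frame(0,30.5);print('rot',(R.from_matrix(M.T@T).as_rotvec()/(2*np.pi)).round(4))
e=np.array([.584,.0925,.115])-T@[-.094,.002,.1085]
print('rem world',(e-p).round(4),'dp now',(M.T@(e-p)/.5).round(4),'dp after rot',(T.T@(e-p)/.5).round(4))
E
python3 look.py
```

```text
t: 8.08
tcp_pos: [0.4503, 0.0822, 0.2233]
tool_rot: [0.004, 0.97, -0.002, 0.244]
force: [-1.2, -0.7, -1.0]
finger_gap: 0.2
gripper_force: 68.7
t: 8.33
tcp_pos: [0.4526, 0.0785, 0.2245]
tool_rot: [0.006, 0.969, -0.003, 0.247]
force: [-0.1, -0.2, -1.1]
finger_gap: 0.202
gripper_force: 68.7
[-0.09  0.4   2.19  0.58  0.06 -2.21]
pred lens [0.5871 0.0784 0.1741]
lens 747 [0.5879 0.0797 0.1778] [0.028 0.012 1.   ]
lens 722 [0.5837 0.0756 0.1777] [0.028 0.012 1.   ]
pred n [-0.034 -0.003 -0.999]
rot [-0.0016 -0.0054 -0.0017]
rem world [-0.0047  0.012  -0.0637] dp now [0.0694 0.0243 0.1072] dp after rot [0.0727 0.0239 0.105 ]
```

The lens is already level within 2°. I'll descend 50 mm and shift 15 mm left.

```bash
python3 -m crank '[{"dp":[0.0044,0.0058,0.009],"delta_rot":[0,0,0],"fingers":-1},{"dp":[0.0044,0.0058,0.009],"delta_rot":[0,0,0],"fingers":-1},{"dp":[0.0044,0.0058,0.009],"delta_rot":[0,0,0],"fingers":-1},{"dp":[0.0044,0.0058,0.009],"delta_rot":[0,0,0],"fingers":-1},{"dp":[0.0044,0.0058,0.009],"delta_rot":[0,0,0],"fingers":-1},{"dp":[0.0044,0,0.009],"delta_rot":[0,0,0],"fingers":-1},{"dp":[0,0,0],"delta_rot":[0,0,0],"fingers":-1},{"dp":[0,0,0],"delta_rot":[0,0,0],"fingers":-1},{"dp":[0,0,0],"delta_rot":[0,0,0],"fingers":-1}]'; python3 look.py
```

```text
t: 9.18
tcp_pos: [0.4572, 0.0938, 0.2029]
tool_rot: [0.008, 0.97, -0.005, 0.242]
force: [0.3, -0.4, -0.6]
finger_gap: 0.193
gripper_force: 68.7
[-0.04  0.46  2.19  1.25  0.01 -2.85]
pred lens [0.5912 0.0932 0.1514]
lens 752 [0.5925 0.0945 0.1551] [0.039 0.014 0.999]
lens 700 [0.5879 0.0909 0.1548] [0.032 0.005 0.999]
pred n [-0.044 -0.005 -0.999]
rot [-0.0021 -0.0068 -0.002 ]
rem world [-0.0093 -0.0033 -0.0422] dp now [ 0.0559 -0.0065  0.0658] dp after rot [ 0.0588 -0.0067  0.0632]
```

The wrist is singular here (joint 5 at 0), so I can't go lower in this pose. I'll move up and outward, yaw the tool about -40° so the handle lies to the left, and then come back down.

```bash
python3 - <<'E'
from h import *
from station import manip
s=manip.sense();M=R.from_quat(s['tool_rot']).as_matrix()
print('A',(M.T@[.06,0,.05]/.5).round(4),'level rot then yaw', (R.from_matrix(M.T@frame(-40,30.5)).as_rotvec()/(2*np.pi)).round(4))
E
```

```text
A [-0.1529  0.0015 -0.0319] level rot then yaw [ 0.0523 -0.0063  0.095 ]
```

```bash
python3 -m crank '[{"dp":[-0.038,0,-0.008],"delta_rot":[0,0,0],"fingers":-1},{"dp":[-0.038,0,-0.008],"delta_rot":[0,0,0],"fingers":-1},{"dp":[-0.038,0,-0.008],"delta_rot":[0,0,0],"fingers":-1},{"dp":[-0.038,0,-0.008],"delta_rot":[0,0,0],"fingers":-1},{"dp":[0,0,0],"delta_rot":[0,0,0],"fingers":-1},{"dp":[0,0,0],"delta_rot":[0,0,0],"fingers":-1},{"dp":[0,0,0],"delta_rot":[0,0,0],"fingers":-1},{"dp":[0,0,0],"delta_rot":[0,0,0],"fingers":-1}]'
python3 - <<'E'
from h import *
from station import manip
s=manip.sense();M=R.from_quat(s['tool_rot']).as_matrix();print(s['q'].round(2))
print('yaw', (R.from_matrix(M.T@frame(-40,30.5)).as_rotvec()/(2*np.pi)).round(4))
E
```

```text
t: 9.95
tcp_pos: [0.4754, 0.0985, 0.2165]
tool_rot: [0.004, 0.969, 0.008, 0.248]
force: [1.3, 0.8, -2.0]
finger_gap: 0.199
gripper_force: 68.7
[-0.04  0.44  2.14  0.52  0.07 -2.12]
yaw [ 0.057  -0.0058  0.0947]
```

```bash
python3 -m crank '[{"dp":[-0.025,0,-0.005],"delta_rot":[0,0,0],"fingers":-1},{"dp":[-0.025,0,-0.005],"delta_rot":[0,0,0],"fingers":-1},{"dp":[-0.025,0,-0.005],"delta_rot":[0,0,0],"fingers":-1},{"dp":[-0.025,0,-0.005],"delta_rot":[0,0,0],"fingers":-1},{"dp":[-0.025,0,-0.005],"delta_rot":[0,0,0],"fingers":-1},{"dp":[0,0,0],"delta_rot":[0,0,0],"fingers":-1},{"dp":[0,0,0],"delta_rot":[0,0,0],"fingers":-1},{"dp":[0,0,0],"delta_rot":[0,0,0],"fingers":-1}]'
python3 - <<'E'
from h import *
from station import manip
s=manip.sense();M=R.from_quat(s['tool_rot']).as_matrix();print(s['q'].round(2))
print('yaw', (R.from_matrix(M.T@frame(-40,30.5)).as_rotvec()/(2*np.pi)).round(4))
E
```

```text
t: 10.62
tcp_pos: [0.5226, 0.0979, 0.2562]
tool_rot: [0.004, 0.969, 0.009, 0.247]
force: [-1.4, -1.2, -1.0]
finger_gap: 0.199
gripper_force: 68.7
[-0.04  0.4   1.99  0.13  0.26 -1.72]
yaw [ 0.057  -0.006   0.0948]
```

Joint 5 is now 0.26 and clear of the singularity. Now the yaw of about 40°.

```bash
python3 -m crank '[{"dp":[0,0,0],"delta_rot":[0.0057,-0.0006,0.0095],"fingers":-1},{"dp":[0,0,0],"delta_rot":[0.0057,-0.0006,0.0095],"fingers":-1},{"dp":[0,0,0],"delta_rot":[0.0057,-0.0006,0.0095],"fingers":-1},{"dp":[0,0,0],"delta_rot":[0.0057,-0.0006,0.0095],"fingers":-1},{"dp":[0,0,0],"delta_rot":[0.0057,-0.0006,0.0095],"fingers":-1},{"dp":[0,0,0],"delta_rot":[0.0057,-0.0006,0.0095],"fingers":-1},{"dp":[0,0,0],"delta_rot":[0.0057,-0.0006,0.0095],"fingers":-1},{"dp":[0,0,0],"delta_rot":[0.0057,-0.0006,0.0095],"fingers":-1},{"dp":[0,0,0],"delta_rot":[0.0057,-0.0006,0.0095],"fingers":-1},{"dp":[0,0,0],"delta_rot":[0.0057,-0.0006,0.0095],"fingers":-1},{"dp":[0,0,0],"delta_rot":[0,0,0],"fingers":-1},{"dp":[0,0,0],"delta_rot":[0,0,0],"fingers":-1}]'
sed -i 's/frame(0,30.5)/frame(-40,30.5)/' look.py; python3 look.py
```

```text
t: 11.62
tcp_pos: [0.5226, 0.0983, 0.2557]
tool_rot: [0.298, 0.919, -0.08, 0.247]
force: [-0.6, -0.3, -2.0]
finger_gap: 0.199
gripper_force: 68.7
[ 0.12  0.44  1.91 -0.76  0.52 -0.2 ]
pred lens [0.6336 0.0201 0.2089]
lens 790 [0.6341 0.0238 0.2125] [0.002 0.01  1.   ]
lens 772 [0.6301 0.0197 0.2126] [0.006 0.007 1.   ]
pred n [-0.007  0.004 -1.   ]
rot [ 0.0055 -0.0012  0.0097]
rem world [-0.0441  0.0802 -0.095 ] dp now [0.2385 0.078  0.0813] dp after rot [0.2434 0.0661 0.077 ]
```

```bash
python3 -m crank '[{"dp":[0.02,0.0065,0.0068],"delta_rot":[0,0,0],"fingers":-1},{"dp":[0.02,0.0065,0.0068],"delta_rot":[0,0,0],"fingers":-1},{"dp":[0.02,0.0065,0.0068],"delta_rot":[0,0,0],"fingers":-1},{"dp":[0.02,0.0065,0.0068],"delta_rot":[0,0,0],"fingers":-1},{"dp":[0.02,0.0065,0.0068],"delta_rot":[0,0,0],"fingers":-1},{"dp":[0.02,0.0065,0.0068],"delta_rot":[0,0,0],"fingers":-1},{"dp":[0.02,0.0065,0.0068],"delta_rot":[0,0,0],"fingers":-1},{"dp":[0.02,0.0065,0.0068],"delta_rot":[0,0,0],"fingers":-1},{"dp":[0.02,0.0065,0.0068],"delta_rot":[0,0,0],"fingers":-1},{"dp":[0.02,0.0065,0.0068],"delta_rot":[0,0,0],"fingers":-1},{"dp":[0.02,0.0065,0.0068],"delta_rot":[0,0,0],"fingers":-1},{"dp":[0.018,0.0065,0.0065],"delta_rot":[0,0,0],"fingers":-1}]'
python3 -m crank '[{"dp":[0,0,0],"delta_rot":[0,0,0],"fingers":-1},{"dp":[0,0,0],"delta_rot":[0,0,0],"fingers":-1},{"dp":[0,0,0],"delta_rot":[0,0,0],"fingers":-1},{"dp":[0,0,0],"delta_rot":[0,0,0],"fingers":-1}]'
python3 look.py
python3 -c "
import numpy as np,cv2
cv2.imwrite('pics/s3.png',np.load('pics/last_scene.npz')['im'][:,:,::-1])"
```

```text
t: 12.72
tcp_pos: [0.4796, 0.1781, 0.1612]
tool_rot: [0.299, 0.918, -0.08, 0.247]
force: [-0.1, 0.1, -0.8]
finger_gap: 0.2
gripper_force: 68.7
t: 13.05
tcp_pos: [0.4805, 0.1776, 0.1623]
tool_rot: [0.3, 0.918, -0.08, 0.248]
force: [0.8, -0.6, -1.0]
finger_gap: 0.196
gripper_force: 68.7
[ 0.32  0.63  1.98 -1.14  0.47  0.4 ]
pred lens [0.5914 0.0991 0.1159]
lens 721 [0.5918 0.1026 0.1195] [0.003 0.009 1.   ]
lens 650 [0.5881 0.0992 0.1192] [0.001 0.011 1.   ]
pred n [-0.003  0.004 -1.   ]
rot [ 0.0056 -0.0007  0.0091]
rem world [-0.002   0.0008 -0.0015] dp now [ 0.0051 -0.001   0.0005] dp after rot [ 0.005  -0.0013  0.0005]
```

View pics/s3.png

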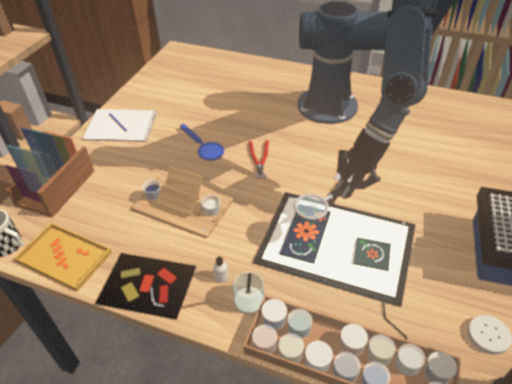

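The lens (312,207) is held over the panel, level to 0.6° and 100 mm up. It is 10 mm off to the side, within the 30 mm allowed, and nothing else has moved.

```bash
python3 -m crank '[{"dp":[0,0,0],"delta_rot":[0,0,0],"fingers":-1},{"dp":[0,0,0],"delta_rot":[0,0,0],"fingers":-1},{"dp":[0,0,0],"delta_rot":[0,0,0],"fingers":-1}]'; python3 -c "
from station import manip
print(abs(manip.sense()['qd']).max(), manip.sign_off())"
```

```text
t: 13.4
tcp_pos: [0.4802, 0.1778, 0.162]
tool_rot: [0.3, 0.918, -0.08, 0.248]
force: [0.3, 0.1, -0.9]
finger_gap: 0.197
gripper_force: 68.7
the job is handed in; nothing more can be done
0.0031256195504666563 None
```

I drew the magnifier from its rest and handed the job in at 13.4 s with it held steady over the flower: by my measurements, lens level within 1°, 100 mm above the panel and 10 mm off centre (the hand-in returned no verdict).

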